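# Hearing-aid case onto its dome stand, drawer latched

## Robot

A 6-joint arm with a two-finger parallel gripper is mounted at the origin on the work surface. World frame = base frame: x ahead of the robot, y to its left, z up, the work surface at z = 0. Lengths are in m, angles in rad, forces in N, time in s.
With the tool pointing down it reaches from about 0.35 to 0.775 m from the base axis. Payload 5.5 kg.
Tool frame: the origin (TCP) lies at the very end of the fingers, on their centre line; the grasp point (between the pads) lies arm.pinch_z behind it (arm.pinch_z is the distance from the TCP to the grasp point, in m); z points along the fingers, y is the line along which they close (so a half turn about z gives the same grasp; the last joint's range is limited). The gripper opens to 85 mm and grips with 20 to 120 N. Pads are 22 mm wide; open, the fingers measure 114 mm over their backs; the gripper's body (76 mm by 85 mm) begins 54 mm behind the grasp point. The pads swing forward as they close: fully open they stand 13 mm farther back than shut.
Start: joints at [1.025, 0.313, 0.046, 1.304, 0, 1.431], TCP at [0.227, 0.528, 0.231] pointing down, gripper open.
Joint ranges: [-2.76, 2.76], [-0.86, 1.69], [-1.03, 1.26], [-2.2, 2.34], [-1.47, 1.5], [-3.14, 3.14]. Speed limits (rad/s): [2.57, 2.57, 3.14, 3.14, 3.14, 3.14].

## Interface

Orientations are given as a unit quaternion [w, x, y, z].
In Python, from plant import arm gives the robot as it stands.
- The arm moves only by the shell command python3 -m inch 'ROWS' [FORCE]. ROWS is JSON, a list of rows, each a list of 7 numbers: the finger opening in m, from 0 to 0.0854, then the shift along the tool's x, y, z in m, then the turn, a rotation vector about the tool's x, y, z in rad. A call has 1 to 20 rows; each row shifts and turns the commanded pose from where the row before left it, along the tool's axes as they then stand; what a row does not reach is not made up. A row lasts 1/8 s, in which the tool goes at most 62.5 mm and 10.7 degrees, less where a joint would pass 70% of its speed; a pose out of reach is approached as far as the arm can. A call is refused whole if a number of a shift passes 0.0625 or a number of a turn 0.188, either way. A call with a gripper value outside its range is refused whole. The fingers move at their own pace and stop on an object; FORCE is the grip in N (left out, the last holds). Time passes only in rows, so rows that do not move let the fingers close. It gives the time, the measured TCP pose, the force, the opening and the grip force at its end, in the units of the state.
- arm.sense(): the state, without advancing time (a new reading comes with each control period).
- arm.snapshot(name): name is "scene" or "top" or "wrist"; returns (picture, depth): 384x512x3 uint8, red, green, blue; 384x512 float32, m along the optical axis (not along the pixel's ray), 0 where there is no reading.
- arm.calibration(name): a dict with "fovy" (degrees; the focal length in pixels is half the picture's height over the tangent of half this angle, whatever the lens; pixels are square), "cx", "cy" (the principal point, pixels), "rvec" (rotation vector, rad) and "tvec" (3), from world to camera coordinates, as OpenCV has them. Camera axes: x right, y down, z forward; pixel columns grow to the right and rows downward; lengths in m; the calibration is good to about 2 mm. A picture is of the moment at which its call begins: read the wrist's pose just before it. calibration takes no time and is no camera call; for the wrist camera it gives the pose at the moment of the call.
- arm.job_done(): hands the job in; it is judged then, once.
The state is a dict: "t": time; "joints": joint angles; "qd": joint speeds; "effort": joint torques, N m; "ee_pos": TCP position; "orientation": TCP orientation; "contact_force": force on the tool from outside, world axes, zero at the start; "moment": the same for the moment, N m; "width": finger opening in m; "gripper_force": force on a finger pad.
Only numpy, scipy, OpenCV 4.12 (cv2) and the standard library are available. Lean on these libraries where they do the work, as an engineer would, in place of code of your own. Each camera call takes 0.05 s, during which the arm holds its last target. There are 200 camera calls.

## Task

Take the blue hearing-aid case out of the open drawer of the ivory box and set it down, upright and centred, so that it balances on top of the wooden dome stand. Then slide the drawer fully shut, and last swing the hinged steel hasp over until it lies flat in its catch, with the drawer's staple standing up through its slot. Leave the charging cradle, the egg cup and the black dispenser standing where they are.

Things in the scene. Friction and masses are not known exactly. Their poses are not given: they have to be found in the camera images.
- case: Loose blue case with a white seam, 50 (x) x 32 (y) x 32 (z) mm, about 60 g, on four round rubber feet (4 mm high, at x +-12, y +-9 mm) that straddle the dome. Origin: centre of the underside at the feet's bottoms; z up. Starts upright on the floor of the open drawer, x axis within 0.4 rad of the box's x. Centred on the dome, its origin is 2 mm below point dome_top.
- stand: Fixed wooden stand: a dark base disc, 110 mm across and 10 mm high, under a wooden dome that is a sphere of 50 mm radius about a point 30 mm above the counter; top 80 mm above the counter. Origin: centre of the underside. It may be on the left or the right.
- dome_top (a point): The highest point of the dome, 80 mm above the counter.
- box: Fixed ivory plastic box, 160 (x) x 130 (y) x 66 (z) mm. Origin: centre of its underside; its -x side is the open front through which the drawer slides, its +x points into the box away from the drawer. Flat top at z = 66 mm.
- drawer (a joint): Drawer opening in m along the box's -x: 0 shut, 0.12 fully out; starts 0.09 to 0.11. About 1 N of friction; stays where left. Inner floor 12 mm above the counter, inner width 108 mm, side walls 4 mm thick with tops 50 mm above the counter, inner length 142 mm from the front panel's inside; only the part in front of the box (as long as the opening) is uncovered.
- drawer_front (a point): Middle of the top edge of the outer face of the drawer's front panel, 66 mm above the counter. The panel is 8 mm thick, 130 mm wide, flat, from 6 to 66 mm above the counter. With the drawer shut this point is at x = -88, y = 0, z = 66 mm in the box's frame.
- staple_top (a point): Top of the dark steel staple, a small upright loop (12 mm wide, 4 mm thick, rising 14 mm above the panel) on the middle of the top edge of the drawer's front panel. With the drawer shut it is at x = -84, y = 0, z = 80 mm in the box's frame.
- hasp (a joint): Hasp angle in rad about the box's y axis: 0 closed (flat, pointing to the box's -x), pi/2 straight up, more leans back over the box's top (limit 2.6); starts 1.9 to 2.35. Stiff hinge (0.04 N m): it stays where it is left, so push it all the way down; about 1 N at the tip moves it. Its end plate strikes the staple if the drawer is not shut.
- hasp_hinge (a point): Middle of the hasp's hinge axis, on the box's top, at x = -40, y = 0, z = 70 mm in the box's frame.
- hasp_tip (a point): Middle of the hasp's free edge. The hasp is a steel plate 30 mm wide, 4 mm thick, 74 mm from hinge to this edge; a slot 14 mm wide runs 34 to 54 mm from the hinge; the last 20 mm is a plain end plate to push on. Closed, the edge is at x = -114, y = 0, z = 70 mm in the box's frame, 26 mm beyond the front panel.
- cradle: Bystander: loose white charging cradle, base 80 (x) x 100 (y) x 22 (z) mm with a 16 mm thick back wall to 80 mm height at its +x side and a green button. Origin: centre of its underside. It may be on the left or the right, across from the stand.
- egg_cup: Bystander: loose empty white ceramic egg cup, 48 mm across, 58 mm high, near one side of the box or its open drawer. Origin: centre of its underside.
- dispenser: Bystander: loose black plastic wax-guard dispenser standing upright, 34 x 28 mm foot, 80 mm high, near the other side of the box or its open drawer. Origin: centre of its underside.

How it is judged:
On the way, in this order (a step that is already met when the one before it is completed fails the run):
1. the case is balanced, released, on top of the dome (horizontal distance between case and dome_top below 0.012 m and angle between case's own z axis and vertical below 0.26 rad and contact force between case and stand above 0.1 N and contact force between case and the fingers below 0.05 N and linear speed of case below 0.02 m/s), for 0.3 s.
2. the drawer is fully shut (value of joint drawer below 0.005 m), for 0.2 s.
3. the hasp lies flat over the staple (value of joint hasp below 0.07 rad and value of joint drawer below 0.006 m), for 0.2 s.
At the end, for the whole second after the job is handed in: The case stands released and still on the dome, its origin within 12 mm (horizontally) of the dome's top and tilted less than 0.26 rad; the drawer is open less than 6 mm; the hasp is closed to less than 0.07 rad (all of step 1 and all of step 3); the robot touches nothing.
It fails at once if the charging cradle is shoved more than 25 mm or tipped over (distance of cradle from where it was at the start of the episode above 0.025 m or angle between cradle's own z axis and vertical above 0.5 rad).
It fails at once if the egg cup is shoved more than 25 mm or tipped over (distance of egg_cup from where it was at the start of the episode above 0.025 m or angle between egg_cup's own z axis and vertical above 0.5 rad).
It fails at once if the black dispenser is shoved more than 25 mm or tipped over (distance of dispenser from where it was at the start of the episode above 0.025 m or angle between dispenser's own z axis and vertical above 0.5 rad).
It also fails if it takes over 72 s, if anything falls off the work surface, if the arm or the gripper's body presses on something with over 40 N, if the wrist force passes 120 N, or if a joint passes its speed limit or range.

## Working session

There is one attempt and no reset: what is moved stays moved. The work goes in short steps, Python scripts to look and compute and a shell command to move; the robot and the scene stay as the last step left them, time stands still between calls to the robot, and variables do not carry over. Pictures are saved under pics/ and viewed, at most 10 in all, crops included, and the job is handed in when it is done.

```bash
ls; mkdir -p pics; cat > h.py <<'E'
import numpy as np, cv2
from plant import arm
from scipy.spatial.transform import Rotation as R
def cam(n):
    c=arm.calibration(n); f=192/np.tan(np.radians(c['fovy'])/2)
    Rm=cv2.Rodrigues(np.array(c['rvec'],float))[0]; return f,c['cx'],c['cy'],Rm,np.array(c['tvec'],float).ravel()
def ray(c,u,v):
    f,cx,cy,Rm,t=c; d=Rm.T@np.array([(u-cx)/f,(v-cy)/f,1]); return -Rm.T@t,d
def onplane(c,u,v,z):
    o,d=ray(c,u,v); return o+d*(z-o[2])/d[2]
def cloud(c,dep):
    f,cx,cy,Rm,t=c; v,u=np.mgrid[:384,:512]; P=np.stack([(u-cx)/f*dep,(v-cy)/f*dep,dep],-1); return (P-t)@Rm
def snap(n,name):
    c=cam(n); p,d=arm.snapshot(n); cv2.imwrite(f'pics/{name}.png',p[...,::-1]); np.savez(f'/tmp/{name}.npz',p=p,d=d,P=cloud(c,d)); return c,p,d
E
python3 - <<'E'
from h import *
print(arm.pinch_z, arm.sense())
ims=[]
for n in('scene','top'):
    c,p,d=snap(n,n+'0'); print(n,c[0],-c[3].T@c[4],(d>0).mean()); print(c[3].round(2))
E
```

```text
pics
0.0187 {'t': 0.0, 'joints': array([1.02539741e+00, 3.14015102e-01, 4.49518930e-02, 1.30361917e+00,
       1.45157864e-05, 1.43122130e+00]), 'qd': array([ 4.26195794e-04,  6.43828509e-04,  1.52616219e-03, -8.83156560e-04,
       -5.45521276e-04,  7.59867788e-05]), 'effort': array([ 1.81907129e-03, -4.80622673e+01,  2.98535514e+01,  1.93609967e-02,
       -2.44218645e-04,  3.51280008e-06]), 'ee_pos': array([0.22670898, 0.52784125, 0.23038945]), 'orientation': array([-3.23534117e-04,  2.01522300e-01,  9.79483473e-01, -8.85821830e-04]), 'contact_force': array([ 0.17300453,  0.052204  , -0.22949834]), 'moment': array([ 0.03841505, -0.00508738, -0.01632269]), 'gripper_force': 0.0, 'width': 0.08520772219303731}
scene 386.39453394623433 [ 1.2055515  -0.39853775  0.78496129] 0.995819091796875
[[ 0.56  0.83 -0.01]
 [ 0.58 -0.4  -0.71]
 [-0.6   0.39 -0.7 ]]
top 371.9542076658977 [ 0.44054075 -0.00947828  1.01053278] 0.9959615071614584
[[ 0.01 -1.   -0.  ]
 [-0.99 -0.01 -0.16]
 [ 0.16  0.01 -0.99]]
```

View pics/top0.png

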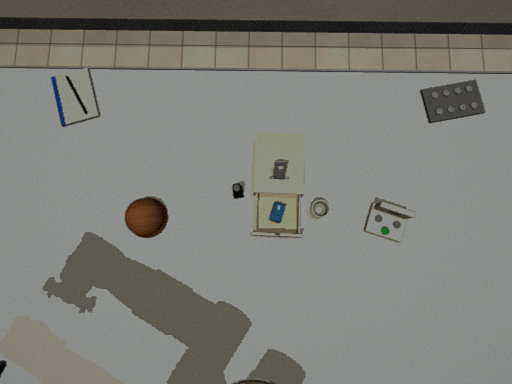

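View pics/scene0.png

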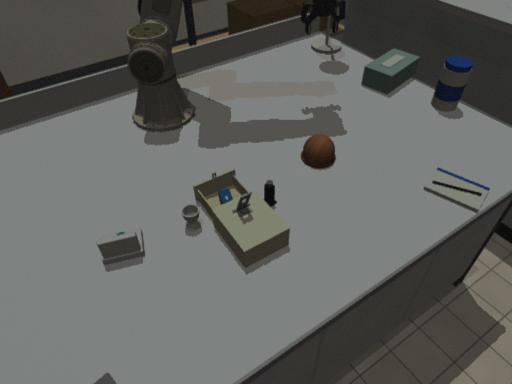

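Top view: box at about (278,163) with the drawer towards the robot (front at row 235), blue case at (277,212), dome at (146,217), dispenser at (238,190), egg cup at (319,208), cradle at (388,220). The scene view agrees. Next I measure them with colour masks and depth.

```bash
python3 - <<'E'
from h import *
for n in('top','scene'):
    c=cam(n); z=np.load(f'/tmp/{n}0.npz'); p,P=z['p'],z['P']; hsv=cv2.cvtColor(p,cv2.COLOR_RGB2HSV)
    print('##',n)
    def rep(name,m,zp):
        m=m.astype(np.uint8); k,l,s,ce=cv2.connectedComponentsWithStats(m)
        i=1+np.argmax(s[1:,4]); mm=l==i; q=P[mm]
        print(name,s[i],ce[i].round(1),'plane',onplane(c,*ce[i],zp).round(4),'depth med',np.median(q,0).round(4),'z5/95',np.percentile(q[:,2],[5,50,95,99]).round(4)); return mm
    H,S,V=hsv[...,0],hsv[...,1],hsv[...,2]
    roi=np.zeros(H.shape,bool); 
    if n=='top': roi[100:260,100:430]=1
    else: roi[120:270,80:350]=1
    m=rep('case',roi&(H>95)&(H<118)&(S>130),.044)
    top=m&(P[...,2]>.038)
    q=P[m]; q=q[q[:,2]>np.percentile(q[:,2],50)-.006]
    b=cv2.minAreaRect((q[:,:2]*1000).astype(np.float32)); print(' case rect mm',b)
    m=rep('dome',roi&(H<15)&(S>120),.08)
    q=P[m]; q=q[q[:,2]>.03]; A=np.c_[2*q,np.ones(len(q))]; x=np.linalg.lstsq(A,(q**2).sum(1),rcond=None)[0]; print(' sphere',x[:3].round(4),np.sqrt(x[3]+x[:3]@x[:3]).round(4), q[:,2].max())
    # box top by height
    m=roi&(abs(P[...,2]-.066)<.006)&(S>25)&(H>15)&(H<40); m=rep('boxtop',m,.066); print(' rect mm',cv2.minAreaRect((P[m][:,:2]*1000).astype(np.float32)))
    if n=='top':
        for name,(x0,x1,y0,y1) in dict(cup=(306,335,192,225),disp=(228,248,178,202),cradle=(360,418,192,245)).items():
            q=P[y0:y1,x0:x1].reshape(-1,3); q=q[q[:,2]>.012]; print(name,q.min(0).round(3),q.max(0).round(3))
        q=P[225:240,245:310].reshape(-1,3); q=q[q[:,2]>.058]; print('front',len(q),cv2.minAreaRect((q[:,:2]*1000).astype(np.float32)),q[:,2].max())
        q=P[150:190,262:298].reshape(-1,3); q=q[q[:,2]>.078]; print('hasp',len(q),q.min(0),q.max(0),np.median(q,0))
        print('counter',np.median(P[250:260,300:400,2]))
im=cv2.imread('pics/top0.png')[125:245,225:335]; a=cv2.resize(im,None,fx=4,fy=4,interpolation=2)
cv2.imwrite('pics/topc.png',a)
E
```

```text
## top
case [270 202  15  20 177] [276.7 212.3] plane [ 0.5321 -0.0532  0.044 ] depth med [ 0.5305 -0.0516  0.0439] z5/95 [0.0413 0.0439 0.0471 0.0482]
 case rect mm ((496.26220703125, -42.0496940612793), (28.691007614135742, 125.85673522949219), 72.53402709960938)
dome [ 125  198   42   39 1135] [145. 217.] plane [0.5122 0.2781 0.08  ] depth med [0.5132 0.2828 0.0657] z5/95 [0.0098 0.0657 0.0789 0.0812]
 sphere [0.4685 0.1642 0.5295] 0.4844 1.0105327821671768
boxtop [ 254  132   51   63 2683] [279.3 162.1] plane [ 0.6611 -0.0582  0.066 ] depth med [ 0.666  -0.0577  0.066 ] z5/95 [0.0632 0.066  0.0688 0.0698]
 rect mm ((660.4633178710938, -58.14839172363281), (129.65243530273438, 160.84375), 88.48201751708984)
cup [ 0.441 -0.187  0.022] [ 0.565 -0.009  1.011]
disp [ 0.441 -0.009  0.014] [0.605 0.06  1.011]
cradle [ 0.441 -0.402  0.012] [ 0.563 -0.009  1.011]
front 171 ((460.8072204589844, -53.65047836303711), (39.24192428588867, 126.02996063232422), 0.834502637386322) 1.0105327821671768
hasp 178 [ 0.44054075 -0.07249577  0.07803428] [ 0.65006701 -0.00947828  1.01053278] [ 0.63524272 -0.05659115  0.11146387]
counter 0.0002556974497813588
## scene
case [219 189  13  14 106] [224.4 194.9] plane [ 0.5361 -0.0571  0.044 ] depth med [ 0.5336 -0.0562  0.0424] z5/95 [0.0402 0.0424 0.0447 0.0455]
 case rect mm ((536.3106079101562, -55.5241584777832), (29.011276245117188, 45.99274444580078), 72.00663757324219)
dome [302 135  32  32 709] [318.5 149.9] plane [0.5647 0.2484 0.08  ] depth med [0.5396 0.273  0.0556] z5/95 [0.009  0.0556 0.0763 0.0795]
 sphere [0.8267 0.0202 0.5285] 0.6102 0.7849612939705558
boxtop [ 212  191   78   62 2343] [250.3 222.3] plane [ 0.6746 -0.0637  0.066 ] depth med [ 0.6768 -0.0666  0.0649] z5/95 [0.0626 0.0649 0.0671 0.068 ]
 rect mm ((661.9878540039062, -58.57921600341797), (131.49391174316406, 161.8159942626953), 88.62596130371094)
```

View pics/topc.png

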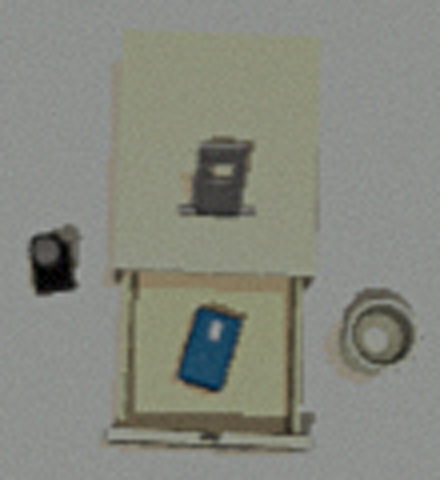

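The crop shows the case (centre about (210,347) in the crop) with its long axis leaning right, the staple on the front panel, and the hasp leaning back. Pixels without depth spoiled some fits, so I'm redoing those with a filter.

```bash
python3 - <<'E'
from h import *
def rect(q): return [np.round(a,1) for a in cv2.minAreaRect((q[:,:2]*1000).astype(np.float32))]
for n in('top','scene'):
    z=np.load(f'/tmp/{n}0.npz'); p,P=z['p'],z['P']; hsv=cv2.cvtColor(p,cv2.COLOR_RGB2HSV); H,S,V=cv2.split(hsv)
    Z=P[...,2]; ok=(z['d']>0)&(Z<.3); X,Y=P[...,0],P[...,1]
    bx=lambda a,b,c,d,lo,hi:ok&(X>a)&(X<b)&(Y>c)&(Y<d)&(Z>lo)&(Z<hi)
    print('##',n)
    q=P[bx(.48,.58,-.11,0,.036,.05)&(H>95)&(H<118)&(S>110)]; print('case',rect(q),np.median(q[:,2]))
    q=P[bx(.42,.62,.2,.36,.02,.1)]; A=np.c_[2*q,np.ones(len(q))]; x=np.linalg.lstsq(A,(q**2).sum(1),rcond=None)[0]; print('sphere',x[:3].round(4),np.sqrt(x[3]+x[:3]@x[:3]).round(4),np.percentile(q[:,2],99))
    q0=q-[0,0,.03]; A=np.c_[2*q0[:,:2],np.ones(len(q))];x=np.linalg.lstsq(A,(q0**2).sum(1),rcond=None)[0]; print(' z fixed',x[:2],np.sqrt(x[2]+x[:2]@x[:2]))
    for nm,b in dict(cup=(.45,.6,-.2,-.115,.02,.1),disp=(.5,.65,.015,.1,.02,.12),cradle=(.42,.65,-.45,-.25,.012,.12),front=(.4,.5,-.14,.02,.058,.07),staple=(.4,.5,-.14,.02,.071,.09),hasp=(.58,.7,-.1,-.02,.082,.2)).items():
        q=P[bx(*b)]; 
        if len(q): print(nm,len(q),q.min(0).round(3),q.max(0).round(3),rect(q))
    q=P[bx(.58,.7,-.1,-.02,.082,.2)]
    if len(q): 
        u=q[:,0]-.6215; a=np.arctan2(q[:,2]-.07,-u); print('hasp ang',np.percentile(a,[10,50,90]))
E
```

```text
## top
case [array([533.6, -53.5]), array([28.5, 47.8]), np.float64(73.8)] 0.04386625108021792
sphere [0.5181 0.2949 0.031 ] 0.0489 0.08075854723456156
 z fixed [0.51811036 0.29511529] 0.049544179120357364
cup 285 [ 0.47  -0.187  0.022] [ 0.599 -0.116  0.068] [array([ 534.2, -151.8]), array([ 70.8, 129. ]), np.float64(89.6)]
disp 99 [0.578 0.04  0.021] [0.605 0.06  0.082] [array([591.4,  51.5]), array([26.1, 20. ]), np.float64(9.4)]
cradle 1329 [ 0.463 -0.402  0.012] [ 0.563 -0.289  0.084] [array([ 512.4, -346.6]), array([101.2,  78.9]), np.float64(71.9)]
front 160 [ 0.471 -0.116  0.059] [0.48 0.01 0.07] [array([475.3, -53.4]), array([126.2,   8. ]), np.float64(88.6)]
staple 8 [ 0.475 -0.108  0.071] [ 0.477 -0.048  0.081] [array([476.4, -78.1]), array([ 2.6, 60.5]), np.float64(0.7)]
hasp 169 [ 0.621 -0.072  0.082] [ 0.65  -0.043  0.142] [array([635.6, -57.4]), array([30. , 28.6]), np.float64(86.9)]
hasp ang [1.7735654  1.89056268 1.93200022]
## scene
case [array([536. , -55.6]), array([29.2, 46.4]), np.float64(72.3)] 0.042453826030170616
sphere [0.5191 0.2941 0.0298] 0.0486 0.07858294799526792
 z fixed [0.51922126 0.29401516] 0.04841027688334812
cup 345 [ 0.472 -0.188  0.02 ] [ 0.6   -0.115  0.067] [array([ 535.5, -151.8]), array([ 72.4, 128.4]), np.float64(89.6)]
disp 188 [0.582 0.039 0.02 ] [0.608 0.063 0.08 ] [array([594.5,  51. ]), array([26.2, 21.8]), np.float64(7.4)]
cradle 1115 [ 0.465 -0.405  0.012] [ 0.569 -0.29   0.082] [array([ 516.2, -346.8]), array([98.5, 83.4]), np.float64(72.6)]
front 162 [ 0.47  -0.119  0.058] [0.484 0.01  0.069] [array([476.8, -54.6]), array([129. ,  12.6]), np.float64(89.1)]
staple 9 [ 0.475 -0.06   0.071] [ 0.48  -0.051  0.079] [array([476.5, -54.8]), array([9.1, 4.4]), np.float64(78.8)]
hasp 113 [ 0.629 -0.074  0.083] [ 0.651 -0.043  0.14 ] [array([640.2, -58.5]), array([30.5, 22.6]), np.float64(89.6)]
hasp ang [1.93697971 1.98542645 2.04827964]
```

```bash
cat >> h.py <<'E'
def go(target,yaw_y=None):
    """tool-frame shift (mm) to world target, and turn about tool z so that tool y points at yaw_y deg (mod 180)"""
    s=arm.sense(); M=R.from_quat(np.roll(s['orientation'],-1)).as_matrix(); p=s['ee_pos']
    print('t',round(s['t'],2),'tcp',p.round(4),'y yaw',np.degrees(np.arctan2(M[1,1],M[0,1])).round(1),'tilt',M[:,2].round(4))
    if yaw_y is not None:
        a=np.degrees(np.arctan2(M[1,1],M[0,1])); d=(yaw_y-a+90)%180-90; print('turn tool z rad',-np.radians(d).round(4)); 
    print('shift tool mm',(M.T@(np.array(target)-p)*1000).round(1))
E
python3 -m inch '[[0.085,-0.02,-0.016,0,0,0,-0.03],[0.085,-0.0394,-0.0318,0,0,0,0],[0.085,-0.0394,-0.0318,0,0,0,0],[0.085,-0.0394,-0.0318,0,0,0,0],[0.085,-0.0394,-0.0318,0,0,0,0],[0.085,-0.0394,-0.0318,0,0,0,0],[0.085,-0.0394,-0.0318,0,0,0,0],[0.085,-0.0394,-0.0318,0,0,0,0],[0.085,-0.0394,-0.0318,0,0,0,0],[0.085,-0.0394,-0.0318,0,0,0,0],[0.07,-0.0394,-0.0318,0,0,0,0],[0.06,-0.0394,-0.0318,0,0,0,0],[0.055,-0.02,-0.016,0,0,0,-0.08],[0.055,0,0,0,0,0,0]]'
python3 - <<'E'
from h import *
c,p,d=snap('wrist','w1'); go([.5345,-.0545,.2],73); print(-c[3].T@c[4],c[3].round(2))
z=np.load('/tmp/w1.npz');P=z['P'];H,S,V=cv2.split(cv2.cvtColor(p,cv2.COLOR_RGB2HSV))
m=(d>0)&(H>95)&(H<118)&(S>110)&(P[...,2]>.038)&(P[...,2]<.055); q=P[m]
print(len(q),cv2.minAreaRect((q[:,:2]*1000).astype(np.float32)),np.median(q[:,2]))
E
```

```text
t: 1.85
ee_pos: [0.527, -0.0026, 0.2305]
orientation: [-0.001, 0.149, 0.989, 0.0]
contact_force: [-0.1, 0.3, -0.0]
width: 0.055
gripper_force: 0.0
t 1.9 tcp [ 0.5263 -0.0014  0.2306] y yaw 72.9 tilt [-1.5e-03  6.0e-04 -1.0e+00]
turn tool z rad -0.0017
shift tool mm [-23.5 -48.3  30.6]
[0.45099721 0.02133995 0.37280927] [[ 0.29  0.96 -0.  ]
 [ 0.91 -0.28  0.31]
 [ 0.3  -0.09 -0.95]]
1133 ((547.0501098632812, -8.332054138183594), (122.40413665771484, 47.30215835571289), 72.96350860595703) 0.04360130201639753
```

View pics/w1.png

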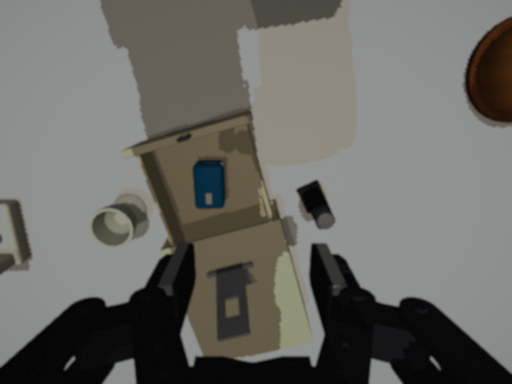

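The wrist view shows the case squared up with the tool at (208,184), so the yaw matches. The drawer, cup (112,225), dispenser (316,205) and hasp (232,300) are all as expected. Now the centre of just the blue case blob.

```bash
python3 - <<'E'
from h import *
z=np.load('/tmp/w1.npz');P=z['P'];p=z['p'];H,S,V=cv2.split(cv2.cvtColor(p,cv2.COLOR_RGB2HSV))
m=np.zeros(H.shape,np.uint8); m[150:215,185:232]=((H>95)&(H<118)&(S>110))[150:215,185:232]; m=cv2.morphologyEx(m,cv2.MORPH_CLOSE,np.ones((9,9)))
t=(m>0)&(z['d']>0)&(P[...,2]>.040); q=P[t]; print(len(q),cv2.minAreaRect((q[:,:2]*1000).astype(np.float32)),np.median(q[:,2]))
E
python3 -m inch '[[0.055,-0.0235,-0.0483,0.0,0,0,0],[0.055,0,0,0.03,0,0,0],[0.055,0,0,0.03,0,0,0],[0.055,0,0,0,0,0,0]]'
python3 - <<'E'
from h import *
go([.5345,-.0545,.018],73)
c,p,d=snap('wrist','w2')
z=np.load('/tmp/w2.npz');P=z['P'];p=z['p'];H,S,V=cv2.split(cv2.cvtColor(p,cv2.COLOR_RGB2HSV))
m=((H>95)&(H<118)&(S>110)&(P[...,0]<.58)&(P[...,0]>.49)&(P[...,2]<.06)&(P[...,2]>.04)&(abs(P[...,1]+.055)<.05)); q=P[m]; print(len(q),cv2.minAreaRect((q[:,:2]*1000).astype(np.float32)),np.median(q,0))
E
```

```text
1210 ((533.5562133789062, -52.34886169433594), (30.471607208251953, 47.30626678466797), 72.53748321533203) 0.043672791438340526
t: 2.4
ee_pos: [0.5325, -0.0524, 0.1692]
orientation: [-0.003, 0.147, 0.989, 0.0]
contact_force: [0.2, -0.5, 0.8]
width: 0.0551
gripper_force: 0.0
t 2.4 tcp [ 0.5325 -0.0524  0.1692] y yaw 73.1 tilt [-0.0054  0.0017 -1.    ]
turn tool z rad 0.0015
shift tool mm [ -3.4  -1.4 151.2]
1662 ((533.349609375, -53.094207763671875), (29.193571090698242, 47.8436279296875), 73.90907287597656) [ 0.53025984 -0.05176806  0.04357505]
```

```bash
python3 -m inch '[[0.055,-0.0017,-0.0006,0.025,0,0,0],[0.055,0,0,0.04,0,0,0],[0.055,0,0,0.03,0,0,0],[0.055,0,0,0.025,0,0,0],[0.055,0,0,0.018,0,0,0],[0.055,0,0,0.009,0,0,0],[0.055,0,0,0.003,0,0,0],[0.055,0,0,0,0,0,0]]'; python3 - <<'E'
from h import *
go([.534,-.0535,.018],73)
E
```

```text
t: 3.45
ee_pos: [0.5371, -0.055, 0.0221]
orientation: [0.001, 0.147, 0.989, -0.0]
contact_force: [0.5, 0.4, 1.0]
width: 0.055
gripper_force: 0.0
t 3.45 tcp [ 0.5371 -0.055   0.0221] y yaw 73.1 tilt [ 1.3e-03 -3.0e-04 -1.0e+00]
turn tool z rad 0.0012
shift tool mm [3.4 0.5 4.1]
```

```bash
python3 -m inch '[[0.055,0.003,0.0005,0.0025,0,0,0],[0.045,0,0,0,0,0,0],[0.036,0,0,0,0,0,0],[0.02,0,0,0,0,0,0],[0.02,0,0,0,0,0,0],[0.02,0,0,0,0,0,0],[0.02,0,0,0,0,0,0]]' 30
python3 -m inch '[[0.02,0,0,-0.01,0,0,0],[0.02,0,0,-0.025,0,0,0],[0.02,0,0,-0.04,0,0,0],[0.02,0,0,-0.04,0,0,0],[0.02,0,0,-0.025,0,0,0],[0.02,0,0,0,0,0,0]]'
python3 - <<'E'
from h import *
snap('wrist','w3'); go([.5187,.2945,.17],73); 
E
```

```text
t: 4.32
ee_pos: [0.5338, -0.0538, 0.019]
orientation: [0.0, 0.147, 0.989, -0.0]
contact_force: [-0.6, -0.9, 2.4]
width: 0.0314
gripper_force: 32.3
t: 5.08
ee_pos: [0.5353, -0.0539, 0.1612]
orientation: [0.002, 0.147, 0.989, -0.0]
contact_force: [-1.1, -0.0, -1.5]
width: 0.0312
gripper_force: 31.9
t 5.12 tcp [ 0.5342 -0.0537  0.1595] y yaw 73.1 tilt [ 1.9e-03 -2.0e-04 -1.0e+00]
turn tool z rad 0.001
shift tool mm [116.3 328.6 -10.6]
```

View pics/w3.png

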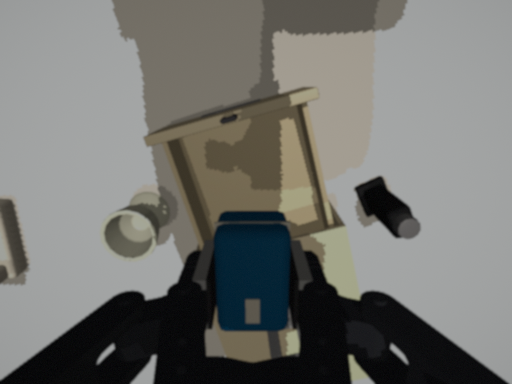

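The case is held squarely between the pads at (252,270), clear of the drawer. I carry it to the dome.

```bash
python3 -m inch '[[0.02,0.007,0.02,-0.005,0,0,0],[0.02,0.0145,0.041,-0.005,0,0,0],[0.02,0.0145,0.041,0,0,0,0],[0.02,0.0145,0.041,0,0,0,0],[0.02,0.0145,0.041,0,0,0,0],[0.02,0.0145,0.041,0,0,0,0],[0.02,0.0145,0.041,0,0,0,0],[0.02,0.0145,0.041,0,0,0,0],[0.02,0.0075,0.0215,0,0,0,0],[0.02,0,0,0,0,0,0],[0.02,0,0,0,0,0,0]]'
python3 - <<'E'
from h import *
s=arm.sense(); M=R.from_quat(np.roll(s['orientation'],-1)).as_matrix()
c,p,d=snap('wrist','w4'); P=np.load('/tmp/w4.npz')['P']; ok=d>0
go([.5187,.2945,.17],73)
T=(P-s['ee_pos'])@M; H,S,V=cv2.split(cv2.cvtColor(p,cv2.COLOR_RGB2HSV))
m=np.zeros(H.shape,bool); m[200:340,205:300]=1
m&=ok&(H>95)&(H<118)&(S>100); q=T[m]*1000; print('case tool: x',np.percentile(q[:,0],[1,50,99]),'y',np.percentile(q[:,1],[1,99]),'z',np.percentile(q[:,2],[5,50,95]))
t=q[abs(q[:,2]-np.median(q[:,2]))<4]; print('top rect',cv2.minAreaRect(t[:,:2].astype(np.float32)), 'plane slope',np.linalg.lstsq(np.c_[t[:,:2],np.ones(len(t))],t[:,2],rcond=None)[0])
q=P[ok&(P[...,2]>.02)&(P[...,2]<.085)&(H<20)&(S>90)&(abs(P[...,0]-.519)<.07)&(abs(P[...,1]-.2945)<.07)]
q0=q-[0,0,.03]; A=np.c_[2*q0[:,:2],np.ones(len(q))];x=np.linalg.lstsq(A,(q0**2).sum(1),rcond=None)[0]; print('dome',len(q),x[:2],np.sqrt(x[2]+x[:2]@x[:2]))
E
```

```text
t: 6.5
ee_pos: [0.5182, 0.2933, 0.1681]
orientation: [-0.001, 0.148, 0.989, -0.001]
contact_force: [0.4, 0.3, -1.0]
width: 0.0317
gripper_force: 31.9
t 6.55 tcp [0.5184 0.2931 0.1684] y yaw 73.0 tilt [-8.e-04 -7.e-04 -1.e+00]
turn tool z rad -0.0004
shift tool mm [ 0.2  1.4 -1.6]
case tool: x [-21.63461794   8.01899756  24.95362971] y [-15.09304421  16.08875847] z [-25.32501911 -24.2301092   -9.32524348]
top rect ((1.0638313293457031, 0.33536529541015625), (48.325897216796875, 32.785400390625), 0.39100712537765503) plane slope [ 1.91090385e-02 -1.07417720e-03 -2.42256889e+01]
dome 8416 [0.51826865 0.29678939] 0.04952930074772791
```

View pics/w4.png

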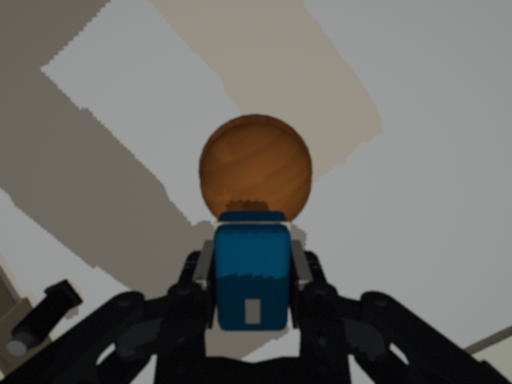

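The case is held level at (252,275), about 1 mm off along tool x. The dome is centred just beyond it at (256,170). I lower it in stages.

```bash
python3 -m inch '[[0.02,0,0.0024,0.02,0,0,0],[0.02,0,0,0.03,0,0,0],[0.02,0,0,0.018,0,0,0],[0.02,0,0,0.008,0,0,0],[0.02,0,0,0.002,0,0,0],[0.02,0,0,0,0,0,0],[0.02,0,0,0,0,0,0]]'; python3 - <<'E'
from h import *
go([.5193,.2953,.0855],73)
E
```

```text
t: 7.42
ee_pos: [0.5198, 0.2968, 0.0917]
orientation: [0.001, 0.147, 0.989, 0.0]
contact_force: [0.3, 0.4, -0.8]
width: 0.0317
gripper_force: 31.9
t 7.42 tcp [0.5198 0.2968 0.0917] y yaw 73.0 tilt [ 1.5e-03  7.0e-04 -1.0e+00]
turn tool z rad 0.0008
shift tool mm [ 0.  -1.6  6.2]
```

```bash
python3 -m inch '[[0.02,0,-0.001,0.003,0,0,0],[0.02,0,0,0.0015,0,0,0],[0.02,0,0,0,0,0,0],[0.02,0,0,0,0,0,0]]';  python3 -m inch '[[0.02,0,0,0.001,0,0,0],[0.02,0,0,0,0,0,0],[0.02,0,0,0,0,0,0]]'
```

```text
t: 7.92
ee_pos: [0.5189, 0.2957, 0.0863]
orientation: [-0.0, 0.147, 0.989, 0.0]
contact_force: [-0.1, 0.1, -1.0]
width: 0.0313
gripper_force: 31.9
t: 8.3
ee_pos: [0.519, 0.2957, 0.0854]
orientation: [0.0, 0.147, 0.989, 0.0]
contact_force: [0.8, 1.1, -0.9]
width: 0.0313
gripper_force: 32.0
```

```bash
python3 -m inch '[[0.02,0,0,0.001,0,0,0],[0.02,0,0,0,0,0,0],[0.02,0,0,0,0,0,0]]'
```

```text
t: 8.68
ee_pos: [0.5191, 0.2958, 0.0851]
orientation: [0.0, 0.147, 0.989, 0.0]
contact_force: [-1.6, 0.3, 5.5]
width: 0.0316
gripper_force: 32.7
```

Contact on the dome at the expected height. I release.

```bash
python3 -m inch '[[0.02,0,0,-0.0005,0,0,0],[0.034,0,0,0,0,0,0],[0.038,0,0,0,0,0,0],[0.044,0,0,0,0,0,0],[0.052,0,0,0,0,0,0],[0.052,0,0,0,0,0,0],[0.052,0,0,0,0,0,0],[0.052,0,0,0,0,0,0]]' 20; python3 - <<'E'
from h import *
s=arm.sense()
c,p,d=snap('wrist','w5'); P=np.load('/tmp/w5.npz')['P']; ok=d>0
H,S,V=cv2.split(cv2.cvtColor(p,cv2.COLOR_RGB2HSV))
q=P[ok&(H>95)&(H<118)&(S>100)&(P[...,2]>.1)&(P[...,2]<.13)]
print(s['t'],s['width'],s['ee_pos'],cv2.minAreaRect((q[:,:2]*1000).astype(np.float32)),'slope',np.linalg.lstsq(np.c_[q[:,:2]-[.519,.295],np.ones(len(q))],q[:,2],rcond=None)[0])
E
```

```text
t: 9.68
ee_pos: [0.519, 0.2957, 0.0849]
orientation: [0.0, 0.147, 0.989, 0.0]
contact_force: [0.5, 0.1, 0.5]
width: 0.0515
gripper_force: 0.0
9.675 0.051542767586957444 [0.51895606 0.29569855 0.08486816] ((516.0025634765625, 300.2007751464844), (55.33672332763672, 60.18634033203125), 21.012357711791992) slope [0.00965337 0.000516   0.10917471]
```

The case stands level and the fingers are clear. I retreat upwards and go to a spot in front of the drawer.

```bash
python3 -m inch '[[0.052,0,0,-0.008,0,0,0],[0.052,0,0,-0.02,0,0,0],[0.052,0,0,-0.04,0,0,0],[0.052,0,0,-0.04,0,0,0],[0.03,0,0,-0.03,0,0,0],[0,0,0,0,0,0,-0.13],[0,0,0,0,0,0,-0.14],[0,0,0,0,0,0,0]]'; python3 - <<'E'
from h import *
b=np.radians(-1.4)
go([.430,-.0525,.215],88.6)
c,p,d=snap('wrist','w6'); P=np.load('/tmp/w6.npz')['P']; ok=d>0
H,S,V=cv2.split(cv2.cvtColor(p,cv2.COLOR_RGB2HSV))
q=P[ok&(H>95)&(H<118)&(S>100)&(P[...,2]>.104)&(P[...,2]<.116)&(abs(P[...,0]-.519)<.04)&(abs(P[...,1]-.295)<.04)]
print(cv2.minAreaRect((q[:,:2]*1000).astype(np.float32)),'slope',np.linalg.lstsq(np.c_[q[:,:2]-[.519,.295],np.ones(len(q))],q[:,2],rcond=None)[0])
E
```

```text
t: 10.72
ee_pos: [0.519, 0.2957, 0.2235]
orientation: [0.0, 0.014, 1.0, 0.0]
contact_force: [0.2, 0.1, -0.1]
width: 0.0003
gripper_force: 0.0
t 10.72 tcp [0.519  0.2957 0.2235] y yaw 88.4 tilt [ 8.e-04  4.e-04 -1.e+00]
turn tool z rad -0.0028
shift tool mm [  79.4 -350.5    8.3]
((519.4708862304688, 295.61334228515625), (30.45522689819336, 48.376060485839844), 74.0280990600586) slope [-0.00942965  0.02409514  0.10922859]
```

View pics/w6.png

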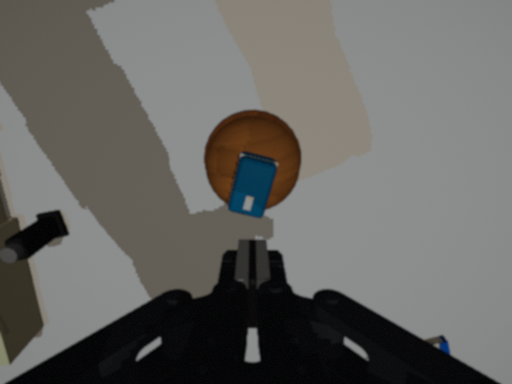

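The case (253,185) balances on the dome, within about 2 mm of centre and nearly level. On to the front of the drawer.

```bash
python3 -m inch '[[0,0.006,-0.02,0,0,0,0],[0,0.009,-0.041,0,0,0,0],[0,0.009,-0.041,0,0,0,0],[0,0.009,-0.041,0,0,0,0],[0,0.009,-0.041,0,0,0,0],[0,0.009,-0.041,0,0,0,0],[0,0.009,-0.041,0,0,0,0],[0,0.009,-0.041,0,0,0,0],[0,0.009,-0.0305,0,0,0,0],[0,0.001,-0.012,0,0,0,0],[0,0,0,0.02,0,0,0],[0,0,0,0.045,0,0,0],[0,0,0,0.045,0,0,0],[0,0,0,0.045,0,0,0],[0,0,0,0.02,0,0,0],[0,0,0,0,0,0,0]]'; python3 - <<'E'
from h import *
go([.5625,-.0555,.035],88.6)
E
```

```text
t: 12.78
ee_pos: [0.4297, -0.0507, 0.0464]
orientation: [-0.002, 0.013, 1.0, 0.001]
contact_force: [-0.2, 1.2, 0.1]
width: 0.0001
gripper_force: 0.0
t 12.78 tcp [ 0.4297 -0.0507  0.0464] y yaw 88.5 tilt [-0.0035  0.0015 -1.    ]
turn tool z rad -0.0017
shift tool mm [-132.9   -1.3   11. ]
```

```bash
python3 -m inch '[[0,-0.01,0,0.005,0,0,0],[0,-0.015,0,0.003,0,0,0],[0,-0.015,0,0,0,0,0],[0,-0.015,0,0,0,0,0],[0,-0.015,0,0,0,0,0],[0,-0.015,0,0,0,0,0],[0,-0.015,0,0,0,0,0],[0,-0.012,0,0,0,0,0],[0,-0.008,0,0,0,0,0],[0,0,0,0,0,0,0],[0,0,0,0,0,0,0]]'
```

```text
t: 14.15
ee_pos: [0.5507, -0.0547, 0.0397]
orientation: [-0.0, 0.013, 1.0, 0.0]
contact_force: [0.7, -0.6, 0.2]
width: 0.0003
gripper_force: 0.0
```

```bash
python3 -m inch '[[0,-0.004,0,0,0,0,0],[0,-0.004,0,0,0,0,0],[0,0,0,0,0,0,0],[0,0,0,0,0,0,0]]';python3 -m inch '[[0,-0.002,0,0,0,0,0],[0,-0.001,0,0,0,0,0],[0,0,0,0,0,0,0],[0,0,0,0,0,0,0]]'
```

```text
t: 14.65
ee_pos: [0.5592, -0.0551, 0.0399]
orientation: [0.0, 0.013, 1.0, -0.0]
contact_force: [0.3, 1.7, -0.3]
width: -0.0003
gripper_force: 0.0
t: 15.15
ee_pos: [0.5617, -0.0551, 0.0398]
orientation: [-0.0, 0.013, 1.0, 0.0]
contact_force: [-1.7, 0.0, 1.7]
width: -0.0003
gripper_force: 1.0
```

```bash
python3 -m inch '[[0,-0.002,0,0,0,0,0],[0,-0.001,0,0,0,0,0],[0,0,0,0,0,0,0],[0,0,0,0,0,0,0]]';python3 -m inch '[[0,-0.002,0,0,0,0,0],[0,0,0,0,0,0,0],[0,0,0,0,0,0,0]]'
```

```text
t: 15.65
ee_pos: [0.5617, -0.055, 0.0397]
orientation: [-0.003, 0.013, 1.0, -0.0]
contact_force: [-11.2, -0.1, 7.7]
width: -0.0
gripper_force: 5.1
t: 16.02
ee_pos: [0.5617, -0.0549, 0.0396]
orientation: [-0.005, 0.013, 1.0, -0.0]
contact_force: [-15.1, -1.1, 11.7]
width: 0.0001
gripper_force: 7.8
```

The drawer hits its stop with the front face at x ≈ 0.573, as predicted. Next I back off, rise, and go over behind the hasp.

```bash
python3 -m inch '[[0,0.012,0,0,0,0,0],[0,0.02,0,0,0,0,0],[0,0.01,0,-0.03,0,0,0],[0,0,0,-0.05,0,0,0],[0,0,0,-0.05,0,0,0],[0,0,0,-0.04,0,0,0],[0,-0.02,0,-0.01,0,0,0],[0,-0.045,0,0,0,0,0],[0,-0.045,0,0,0,0,0],[0,-0.045,0,0,0,0,0],[0,-0.005,0,0,0,0,0],[0,0,0,0,0,0,0],[0,0,0,0,0,0,0]]'; python3 - <<'E'
from h import *
z=snap('top','top1'); P=np.load('/tmp/top1.npz')['P']; p=z[1]; X,Y,Z=P[...,0],P[...,1],P[...,2]
m=(z[2]>0)&(X>.45)&(X<.6)&(abs(Y+.056)<.08)&(Z>.056)&(Z<.085); q=P[m]; print('front min x',np.percentile(q[:,0],[0,1,5]) if len(q) else 0)
go([.68,-.0578,.12],88.6)
E
```

```text
t: 17.65
ee_pos: [0.6839, -0.0581, 0.2204]
orientation: [0.0, 0.013, 1.0, 0.0]
contact_force: [0.2, -0.2, -1.5]
width: -0.0002
gripper_force: 0.0
front min x 0
t 17.7 tcp [ 0.6839 -0.0581  0.2207] y yaw 88.5 tilt [ 6.e-04  0.e+00 -1.e+00]
turn tool z rad -0.0015
shift tool mm [  4.    0.2 100.7]
```

```bash
python3 - <<'E'
import cv2
cv2.imwrite('pics/top1c.png',cv2.resize(cv2.imread('pics/top1.png')[110:250,110:340],None,fx=3,fy=3))
E
```

```text
(no output)
```

View pics/top1c.png

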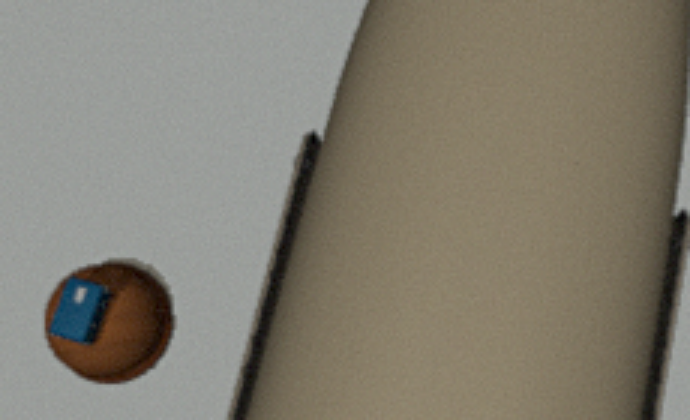

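The arm hides the box in this view. The case still sits on the dome; its apparent offset matches the parallax. Down behind the hasp, then sweep it forward.

```bash
python3 -m inch '[[0,0,0,0.02,0,0,0],[0,0,0,0.04,0,0,0],[0,0,0,0.03,0,0,0],[0,0,0,0.011,0,0,0],[0,0,0,0,0,0,0],[0,0.01,0,0,0,0,0],[0,0.01,0,0,0,0,0],[0,0.01,0,0,0,0,0],[0,0.01,0,0,0,0,0],[0,0.008,0,0,0,0,0],[0,0,0,0,0,0,0],[0,0,0,0,0,0,0]]'
```

```text
t: 19.2
ee_pos: [0.6368, -0.057, 0.1187]
orientation: [-0.0, 0.013, 1.0, 0.0]
contact_force: [-0.4, -0.1, 0.1]
width: -0.0
gripper_force: 0.0
```

```bash
python3 -m inch '[[0,0.012,0,-0.003,0,0,0],[0,0.011,0,0,0,0,0],[0,0.009,0,0.002,0,0,0],[0,0.009,0,0.002,0,0,0],[0,0.007,0,0.0055,0,0,0],[0,0.007,0,0.0055,0,0,0],[0,0.0115,0,0.0055,0,0,0],[0,0,0,0,0,0,0],[0,0,0,0,0,0,0]]';python3 -m inch '[[0,0.008,0,0,0,0,0],[0,0.0065,0,0,0,0,0],[0,0,0,0,0,0,0],[0,0,0,0,0,0,0]]'
```

```text
t: 20.32
ee_pos: [0.5705, -0.0553, 0.1013]
orientation: [0.0, 0.013, 1.0, 0.0]
contact_force: [-0.2, 0.7, 0.4]
width: -0.0001
gripper_force: 0.0
t: 20.82
ee_pos: [0.556, -0.0549, 0.1014]
orientation: [0.0, 0.013, 1.0, -0.0]
contact_force: [-0.2, 0.7, 0.6]
width: -0.0001
gripper_force: 0.0
```

```bash
python3 -m inch '[[0,0.002,0,0.006,0,0,0],[0,0,0,0.007,0,0,0],[0,0,0,0.007,0,0,0],[0,0,0,0.005,0,0,0],[0,0,0,0,0,0,0],[0,0,0,0,0,0,0]]';python3 -m inch '[[0,0,0,0.003,0,0,0],[0,0,0,0.002,0,0,0],[0,0,0,0,0,0,0],[0,0,0,0,0,0,0]]'
```

```text
t: 21.58
ee_pos: [0.5541, -0.0549, 0.0764]
orientation: [0.0, 0.013, 1.0, 0.0]
contact_force: [-0.9, 0.3, -0.1]
width: -0.0
gripper_force: 0.0
t: 22.08
ee_pos: [0.5542, -0.0549, 0.0718]
orientation: [0.0, 0.013, 1.0, -0.0]
contact_force: [-1.1, 0.2, 5.0]
width: 0.0
gripper_force: 2.3
```

```bash
python3 -m inch '[[0,0,0,0.001,0,0,0],[0,0,0,0.001,0,0,0],[0,0,0,0,0,0,0],[0,0,0,0,0,0,0]]'
python3 -m inch '[[0,0,0,-0.01,0,0,0],[0,0,0,-0.04,0,0,0],[0,0.03,0,-0.04,0,0,0],[0,0.05,0,-0.03,0,0,0],[0,0.04,0.03,0,0,0,0],[0,0,0.05,0,0,0,0],[0,0,0.05,0,0,0,0],[0,0,0.05,0,0,0,0],[0,0,0,0,0,0,0],[0,0,0,0,0,0,0]]'
python3 - <<'E'
from h import *
for n in('scene','top'):
    c,p,d=snap(n,n+'2'); P=np.load(f'/tmp/{n}2.npz')['P']; X,Y,Z=P[...,0],P[...,1],P[...,2]
    H,S,V=cv2.split(cv2.cvtColor(p,cv2.COLOR_RGB2HSV)); ok=(d>0)
    q=P[ok&(X>.53)&(X<.66)&(abs(Y+.057)<.02)&(Z>.055)&(Z<.2)]
    print(n,'zmax by x:',[(round(x,3),np.round(np.percentile(q[abs(q[:,0]-x)<.005][:,2],[10,50,90]),3)) for x in(.55,.56,.57,.58,.59,.6,.61,.64) if (abs(q[:,0]-x)<.005).sum()>3])
    print(' tip x',q[:,0].min())
    q=P[ok&(H>95)&(H<118)&(S>100)&(Z>.1)&(Z<.116)&(abs(X-.519)<.04)&(abs(Y-.295)<.04)]
    print(cv2.minAreaRect((q[:,:2]*1000).astype(np.float32)))
a=cv2.imread('pics/scene2.png')[110:270,170:370]; b=cv2.imread('pics/top2.png')[110:270,110:340]
cv2.imwrite('pics/fin.png',np.vstack([cv2.resize(a,(375,300)),cv2.resize(b,(375,261))]) if 0 else np.hstack([cv2.resize(a,(400,320)),cv2.resize(b,(400,320))]))
E
```

```text
t: 22.58
ee_pos: [0.5542, -0.0549, 0.071]
orientation: [0.001, 0.013, 1.0, -0.0]
contact_force: [-4.0, 0.6, 13.7]
width: 0.0001
gripper_force: 6.9
t: 23.82
ee_pos: [0.4383, 0.1281, 0.189]
orientation: [-0.0, 0.012, 1.0, -0.0]
contact_force: [0.2, -0.7, 0.6]
width: 0.0
gripper_force: 0.0
scene zmax by x: [(0.55, array([0.069, 0.071, 0.072])), (0.56, array([0.07 , 0.071, 0.072])), (0.57, array([0.068, 0.07 , 0.072])), (0.58, array([0.064, 0.069, 0.076])), (0.59, array([0.064, 0.07 , 0.072])), (0.6, array([0.064, 0.071, 0.072])), (0.61, array([0.066, 0.071, 0.072])), (0.64, array([0.065, 0.067, 0.068]))]
 tip x 0.5460620807005662
((523.0029296875, 291.5938720703125), (31.310224533081055, 47.31682586669922), 76.77699279785156)
top zmax by x: [(0.55, array([0.07 , 0.072, 0.073])), (0.56, array([0.07 , 0.072, 0.074])), (0.57, array([0.063, 0.071, 0.074])), (0.58, array([0.066, 0.071, 0.076])), (0.59, array([0.065, 0.07 , 0.073])), (0.6, array([0.067, 0.071, 0.073])), (0.61, array([0.065, 0.071, 0.074])), (0.64, array([0.065, 0.068, 0.071]))]
 tip x 0.547889849366468
((544.1583862304688, 298.16497802734375), (2.9891622066497803, 3.2474558353424072), 53.2972297668457)
```

View pics/fin.png

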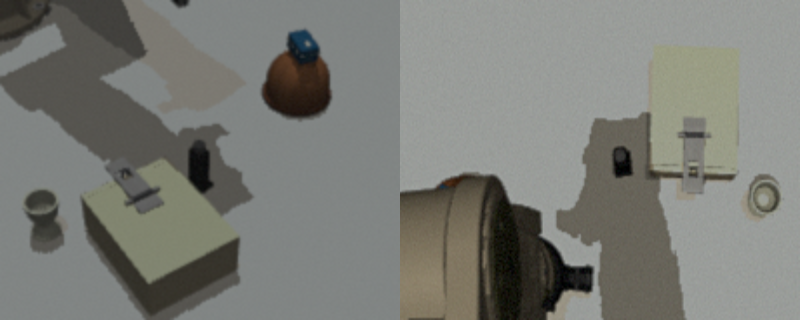

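Both views show the hasp flat at z ≈ 0.071 with the staple through its slot, the drawer shut, the case upright on the dome, and the cup and dispenser standing. The robot touches nothing.

```bash
python3 -c "
from plant import arm
print(arm.job_done())"
```

```text
the job is handed in; nothing more can be done
None
```

The job is handed in at about 24 s of the 72 s allowed: the case balances on the dome, the drawer is shut and the hasp lies flat over the staple; nothing but the case, drawer and hasp was moved on purpose, though I did not re-measure the bystanders, and the judge's verdict was not shown.

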